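# Make up the drilling kit and the shaping kit

## Robot

A 7-joint arm with a two-finger parallel gripper is mounted at the origin on the work surface. World frame = base frame: x ahead of the robot, y to its left, z up, the work surface at z = 0. Lengths are in m, angles in rad, forces in N, time in s.
With the tool pointing down it reaches from about 0.4 to 0.85 m from the base axis. Payload 10.4 kg.
Tool frame: the origin (TCP) lies on the centre line of the jaws, within the pads' length; the fingertips stand 14 mm ahead of it and the grasp point (between the pads) lies 5 mm behind it (manip.tip_reach is the distance from the TCP to the fingertips, in m); z points along the fingers, y is the line along which they close (so a half turn about z gives the same grasp; the last joint's range is limited). The gripper opens to 85 mm and grips with 20 to 120 N. Pads are 22 mm wide; open, the fingers measure 114 mm over their backs; the gripper's body (76 mm by 85 mm) begins 54 mm behind the grasp point. The pads swing forward as they close: fully open they stand 13 mm farther back than shut.
Start: joints at [1.227, 0.332, -0.065, 1.46, 0.022, 1.35, -0.088], TCP at [0.197, -0.593, 0.245] pointing down, gripper open.
Joint ranges: [-2.6, 2.6], [-0.5, 2.12], [-1.47, 1.34], [0.16, 2.42], [-1.27, 4.41], [0.06, 2.06], [-2.6, 2.6]. Speed limits (rad/s): [2.22, 2.22, 2.79, 2.79, 3.14, 3.14, 3.14].

## Interface

Orientations are given as a unit quaternion [x, y, z, w].
In Python, from workcell import manip gives the robot as it stands.
- The arm moves only by the shell command python3 -m pendant 'ROWS' [FORCE]. ROWS is JSON, a list of rows, each a list of 7 numbers: the shift along the tool's x, y, z in units of 50 mm (1.0 is 50 mm), then the turn, a rotation vector about the tool's x, y, z in units of 8 degrees (1.0 is 8 degrees), then the opening, from -1 (shut) to 1 (fully open), so that 0 is half open. In form: [[dx, dy, dz, ax, ay, az, jaw], ...]. A call has exactly 10 rows; each row is the pose to reach, as a shift and turn from the pose commanded when the call began, along the tool's axes at that moment; what a row does not reach only later rows make up. A row lasts 1/8 s, in which the tool goes at most 62.5 mm and 10.7 degrees, less where a joint would pass 70% of its speed; a pose out of reach is approached as far as the arm can. A call with a gripper value outside its range is refused whole. The fingers move at their own pace and stop on an object; FORCE is the grip in N (left out, the last holds). Time passes only in rows, so rows that repeat a pose let the fingers close, or fill a call up. It gives the time, the measured TCP pose, the force, the opening and the grip force at its end, in the units of the state.
- manip.get_obs(): the state, without advancing time (a new reading comes with each control period).
- manip.camera(name): name is "scene" or "top"; returns (picture, depth): 384x512x3 uint8, red, green, blue; 384x512 float32, m along the optical axis (not along the pixel's ray), 0 where there is no reading.
- manip.get_calibration(name): a dict with "fx", "fy", "cx", "cy" (pixels), "xyz" and "orientation" of the camera in the world. Camera axes: x right, y up, looking along -z (the intrinsics and any distortion apply to the point x, -y, -z); pixel columns grow to the right and rows downward; lengths in m; the calibration is good to about 2 mm. A picture is of the moment at which its call begins. get_calibration takes no time and is no camera call.
- manip.hand_in(): hands the job in; it is judged then, once.
Trained networks look in the newest picture that a camera, given by its name, has taken for a name from the list of things; names that differ only in an ending like _2 or _b are one class to them, and where a whole thing is asked for, a point or a joint stands for the part that bears it (a point fixed in the world has none). Each returns a list of dicts, best first, with "p" (0 to 1); they miss things now and then, are a little off and sometimes report something else, mostly with a low value. They report only what shows in the picture. A call takes as long as a camera call. They do not tell look-alikes from the thing itself.
- manip.find_in(thing, camera): "box" ([left, top, right, bottom] in pixels, round what is visible of it).
- manip.trace(thing, camera): "pixels" (384x512 bool, what is visible of it) and "box" ([left, top, right, bottom] in pixels, round what is visible of it).
- manip.tip_of(thing, camera): "pixel" ([column, row] in pixels: a listed point, or the origin of a listed thing).
The state is a dict: "clock": time; "joint_pos": joint angles; "joint_velocities": joint speeds; "tau": joint torques, N m; "position": TCP position; "ee_rot": TCP orientation; "ft_force": force on the tool from outside, world axes, zero at the start; "torque": the same for the moment, N m; "grip_width": opening from 0.0 (shut) to 1.0 (fully open); "grasp_force": force on a finger pad.
Only numpy, scipy, OpenCV 4.12 (cv2) and the standard library are available. Lean on these libraries where they do the work, as an engineer would, in place of code of your own. Each camera call takes 0.05 s, during which the arm holds its last target. There are 200 camera calls.

## Task

Make up the trainees' two kits from the stock on the bench. Shaping kit, in the large tray with three compartments: the pencil-marked aerated-concrete slab flat in the larger of the two pockets, the brown rubbing brick flat in the smaller pocket, and the rasp lying in the long channel; drilling kit, in the small tray with two compartments: the plain cube in the larger pocket and the hole saw standing on its teeth in the smaller. Set each thing down fully inside its compartment without dropping it, and leave the finished pyramid piece, the hammer and the cordless drill where they lie.

Things in the scene. Friction and masses are not known exactly. Their poses are not given: they have to be found in the camera images.
- large_tray: Plywood kit tray 256 (x) x 164 (y) mm, fixed to bench; origin: centre of underside; x points away from robot within 8 deg. Floor top 6 mm above bench; lips and dividers 6 mm thick, tops 16 mm above bench. Clear sizes (x by y), centres (x, y): long channel 244 x 66 mm at (0, +43) for the rasp; larger pocket 134 x 80 at (+55, -36); smaller pocket 104 x 80 at (-70, -36).
- small_tray: Plywood kit tray 168 (x) x 96 (y) mm, fixed to bench; origin: centre of underside; x points away from robot within 8 deg. Floor top 6 mm above bench; lips and divider 6 mm thick, tops 16 mm above bench. Clear sizes (x by y), centres (x, y): larger pocket 84 x 84 mm at (-36, 0) for the cube; smaller pocket 66 x 84 at (+45, 0) for the hole saw.
- cube: Plain white aerated-concrete cube, 60 mm, about 120 g, loose; origin at the centre of its underside, axes square to its faces. Fits its pocket with 12 mm to spare on every side.
- slab: White aerated-concrete slab lying flat, 110 (its x) x 54 (its y) x 40 mm high, pencilled diagonals on top, about 130 g, loose; origin at the centre of its underside. Fits only the larger pocket of the large tray, lengthwise along the tray's x, either way round, with 12 to 13 mm to spare on every side.
- brick: Dark brown abrasive rubbing brick lying flat, 80 (its x) x 45 (its y) x 40 mm high, about 250 g, loose; origin at the centre of its underside.
- hole_saw: Steel hole saw standing on its teeth: dark cup 44 mm in diameter, 42 mm high; above it a collar 25 mm in diameter, 8 mm high, then a hexagonal shank 11 mm across up to 70 mm above the teeth; about 180 g, loose; origin on its axis at the teeth, z up. Any turn about its axis will do. Grip the cup or the shank.
- rasp: Rasp lying flat, 220 mm along its x, loose, about 180 g; origin: underside, mid-length. Rounded square wooden handle 28 wide (y) x 26 mm high from x -110 to -10 mm, brass ferrule, then steel blade 24 mm wide, 8 thick, on the bench, to x +110. Centre of mass within 15 mm of mid-length: grip the handle's front, about x -25. May lie in the channel either way round (12 mm spare at ends, 19 at sides).
- pyramid_piece: Finished exercise piece to be left alone: white aerated-concrete block 75 x 75 mm with a pyramid on top, 81 mm high; origin at the centre of its underside; stands beyond the work.
- hammer: Hammer to be left alone, lying beyond the work, handle along its x, about 0.24 m long; origin under its middle.
- drill: Cordless drill to be left alone, lying on its side beyond the work, about 0.25 x 0.28 m, 62 mm high; origin under the motor housing.
Things that resemble listed ones, but are neither listed nor needed, are in the scene too. What is shaped like the slab but purple is not meant.

How it is judged:
At the end, for the whole second after the job is handed in: Each of the five things lies level (tilt under 0.1 rad, underside within 4 mm of the floor) and at rest on the floor of its own compartment, wholly between the lips (up to about 12 to 20 mm off-centre, as each allows); the rasp lies along its channel, the hole saw stands on its teeth (x of slab in the frame of large_tray between 0.04 and 0.07 m and y of slab in the frame of large_tray between -0.052 and -0.02 m and z of slab in the frame of large_tray between 0.002 and 0.01 m and angle between each of slab, brick, rasp, cube, hole_saw's own z axis and vertical below 0.1 rad and linear speed of each of slab, brick, rasp, cube, hole_saw below 0.03 m/s and x of brick in the frame of large_tray between -0.086 and -0.054 m and y of brick in the frame of large_tray between -0.057 and -0.015 m and z of brick in the frame of large_tray between 0.002 and 0.01 m and x of rasp in the frame of large_tray between -0.015 and 0.015 m and y of rasp in the frame of large_tray between 0.021 and 0.065 m and z of rasp in the frame of large_tray between 0.002 and 0.01 m and angle between the x axis of rasp and the x axis of large_tray, either way round below 0.25 rad and x of cube in the frame of small_tray between -0.051 and -0.021 m and y of cube in the frame of small_tray between -0.015 and 0.015 m and z of cube in the frame of small_tray between 0.002 and 0.01 m and x of hole_saw in the frame of small_tray between 0.031 and 0.059 m and y of hole_saw in the frame of small_tray between -0.023 and 0.023 m and z of hole_saw in the frame of small_tray between 0.002 and 0.01 m); the robot touches nothing.
It fails at once if a thing from the stock is dropped or thrown (faster than 0.6 m/s while the fingers do not touch it) ((contact force between the fingers and cube below 0.05 N and linear speed of cube above 0.6 m/s) or (contact force between the fingers and slab below 0.05 N and linear speed of slab above 0.6 m/s) or (contact force between the fingers and brick below 0.05 N and linear speed of brick above 0.6 m/s) or (contact force between the fingers and hole_saw below 0.05 N and linear speed of hole_saw above 0.6 m/s) or (contact force between the fingers and rasp below 0.05 N and linear speed of rasp above 0.6 m/s)).
It fails at once if the finished pyramid piece is disturbed (moved by more than 20 mm) (distance of pyramid_piece from where it was at the start of the episode above 0.02 m).
It fails at once if the hammer is disturbed (moved by more than 20 mm) (distance of hammer from where it was at the start of the episode above 0.02 m).
It fails at once if the cordless drill is disturbed (moved by more than 20 mm) (distance of drill from where it was at the start of the episode above 0.02 m).
It also fails if it takes over 120 s, if anything falls off the work surface, if the arm or the gripper's body presses on something with over 40 N, if the wrist force passes 120 N, or if a joint passes its speed limit or range.

## Working session

There is one attempt and no reset: what is moved stays moved. The work goes in short steps, Python scripts to look and compute and a shell command to move; the robot and the scene stay as the last step left them, time stands still between calls to the robot, and variables do not carry over. Pictures are saved under pics/ and viewed, at most 14 in all, crops included, and the job is handed in when it is done.

```bash
mkdir -p pics; ls
cat > h.py <<'E'
from workcell import manip
import numpy as np, cv2
from scipy.spatial.transform import Rotation as R
def cloud(name):
    im,d=manip.camera(name); c=manip.get_calibration(name)
    v,u=np.mgrid[:384,:512]
    x=(u-c['cx'])/c['fx']*d; y=(v-c['cy'])/c['fy']*d
    P=np.stack([x,-y,-d],-1)@R.from_quat(c['orientation']).as_matrix().T+np.array(c['xyz'])
    P[d==0]=np.nan
    return im,d,P
def save(im,f,box=None,s=1):
    if box: im=im[box[1]:box[3],box[0]:box[2]]
    cv2.imwrite(f,cv2.resize(im[...,::-1],None,fx=s,fy=s,interpolation=cv2.INTER_CUBIC))
E
python3 - <<'E'
from h import *
for n in ['scene','top']:
    im,d,P=cloud(n); save(im,f'pics/{n}0.png',None,1.5); np.savez(f'/tmp/{n}0.npz',im=im,d=d,P=P)
    print(n,manip.get_calibration(n))
print(manip.get_obs())
E
```

```text
pics
scene {'fx': 356.46097997713684, 'fy': 356.46097997713684, 'cx': 254.6884447465952, 'cy': 187.6116635136185, 'xyz': array([1.01035638, 0.24119631, 0.93587574]), 'orientation': array([0.14229819, 0.22519906, 0.82455808, 0.49913983])}
top {'fx': 423.5662696058619, 'fy': 423.5662696058619, 'cx': 259.02512052385714, 'cy': 185.40014389281814, 'xyz': array([ 0.37995905, -0.01348261,  1.20829516]), 'orientation': array([-0.05715346,  0.04135392,  0.70610183, -0.7045875 ])}
{'clock': 0.1, 'joint_pos': array([ 1.22740466,  0.33281821, -0.064718  ,  1.46085612,  0.02161637,
        1.34989925, -0.08845332]), 'joint_velocities': array([-3.25574691e-05,  2.22880492e-04, -1.14667870e-03, -3.26063097e-03,
       -4.86918127e-04, -9.02066119e-04, -7.48642454e-04]), 'tau': array([ 1.22577421e-03, -6.26749063e+01,  4.91721381e-02, -3.92428386e+01,
        1.64189504e-02,  6.91162306e-03,  2.98880809e-05]), 'position': array([ 0.19697653, -0.59281371,  0.24459016]), 'ee_rot': array([ 9.87157032e-01,  1.59751623e-01, -1.35961002e-04, -6.27805140e-04]), 'ft_force': array([-0.75701833, -0.53896151,  0.45912501]), 'torque': array([-0.01264257, -0.00872285,  0.02143719]), 'grasp_force': 0.0, 'grip_width': 0.9991720837593189}
```

View pics/top0.png

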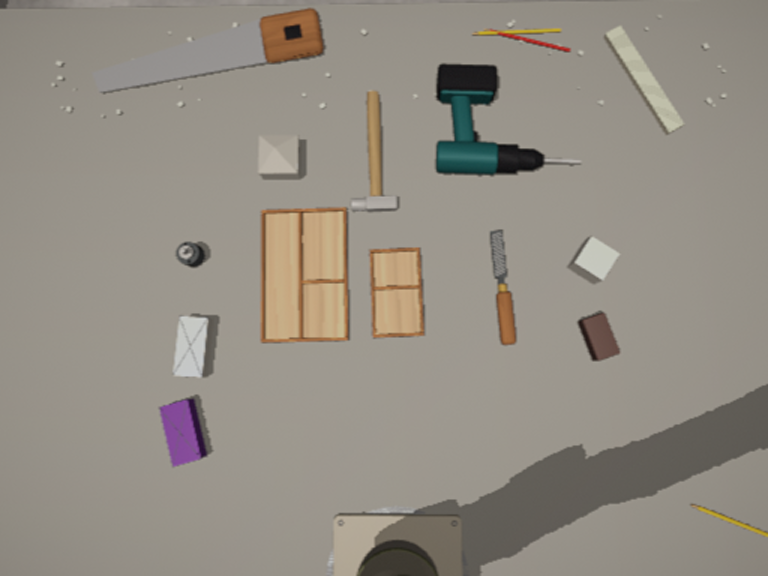

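View pics/scene0.png

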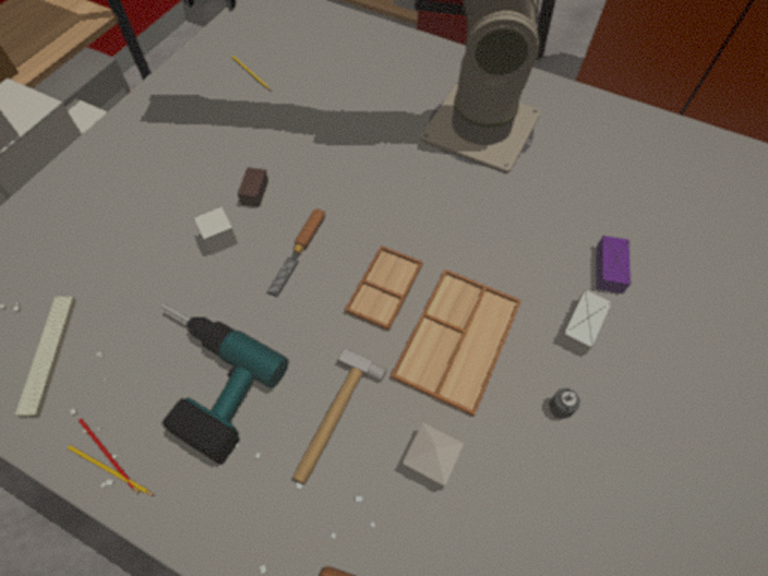

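The top view (displayed at 1.5x) shows every listed item:

| Thing | Pixel |
|---|---|
| Slab with pencilled diagonals | (190,346) |
| Purple look-alike | (183,432) |
| Hole saw | (190,253) |
| Rasp | (503,287) |
| Cube | (596,258) |
| Brick | (599,336) |
| Large tray | (305,275) |
| Small tray | (397,292) |

The slab candidates are the white one at (190,346) and the purple one at (183,432). The white one fits because it has the diagonals. The beyond-work items are at the top of the picture. Next I'll measure and confirm with a crop.

```bash
cat >> h.py <<'E'
def rect(P,box,zlo,zhi):
    Q=P[box[1]:box[3],box[0]:box[2]].reshape(-1,3); Q=Q[(Q[:,2]>zlo)&(Q[:,2]<zhi)]
    (cx,cy),(w,h),a=cv2.minAreaRect((Q[:,:2]*1000).astype(np.float32))
    if w<h: w,h,a=h,w,a+90
    a=(a+90)%180-90
    return np.round([cx,cy,w,h,a,np.median(Q[:,2])*1000,len(Q)],1)
E
python3 - <<'E'
from h import *
Z=np.load('/tmp/top0.npz'); P=Z['P'];im=Z['im']
B=dict(slab=(110,205,145,258),purple=(100,260,142,315),saw=(112,155,142,182),cube=(375,152,418,192),brick=(380,200,418,245),rasp=(318,145,352,236))
for k,b in B.items():
    z={'slab':(.032,.05),'purple':(.032,.05),'saw':(.035,.1),'cube':(.052,.07),'brick':(.032,.05),'rasp':(.004,.035)}[k]
    print(k,rect(P,b,*z))
print('saw shank',rect(P,B['saw'],.057,.1),rect(P,B['saw'],.02,.1))
print('handle',rect(P,B['rasp'],.015,.035),'blade',rect(P,(318,145,352,185),.004,.02))
print('lt',rect(P,(165,132,238,235),.008,.022)); print('st',rect(P,(240,158,290,230),.008,.022))
print('bench z',np.nanmedian(P[240:300,160:300,2]), 'pyr',rect(P,(165,85,205,122),.03,.1),'hammer',rect(P,(230,128,268,142),.008,.06))
save(im,'pics/crop.png',(90,140,160,320),3)
E
```

```text
slab [419.1 377.6 109.8  55.4  -4.1  39.5 796. ]
purple [263.6 390.2 109.9  54.9  15.6  39.7 846. ]
saw [594.1 390.1  42.6  41.2   0.6  42.9 189. ]
cube [ 578.  -367.8   61.6   60.5  -33.8   60.6  502. ]
brick [ 436.4 -374.7   79.7   46.7   20.    40.7  504. ]
rasp [ 536.5 -202.   259.8   94.7   -1.4   11.6  854. ]
saw shank [594.2 390.4  10.8   8.5  47.2  67.6  18. ] [593.4 389.6  43.7  42.4  -0.9  42.  221. ]
handle [ 525.5 -202.5  205.7   29.1    4.    25.2  391. ] blade [ 608.7 -203.7  115.3   94.7   -1.4    7.9  339. ]
lt [5.654e+02 1.659e+02 2.734e+02 1.835e+02 1.100e+00 1.210e+01 1.755e+03]
st [522.   -1.4 168.5  95.9   2.2  13.  804. ]
bench z 0.00011325807998885384 pyr [7.840e+02 2.227e+02 7.690e+01 7.510e+01 2.000e-01 5.440e+01 7.260e+02] hammer [697.1  48.1  99.6  36.  -87.9  24.4 319. ]
```

View pics/crop.png

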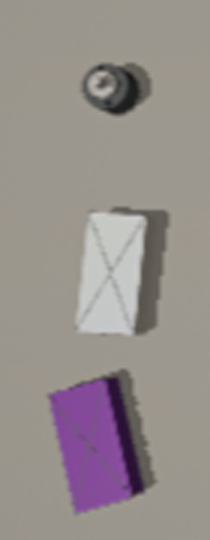

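The crop confirms the white slab with diagonals at crop (110,273) and the plain purple block below it at (90,445). Next I'll refine the trays and the rasp.

Run:
```python
from h import *
Z=np.load('/tmp/top0.npz'); P=Z['P'];im=Z['im']
def cc(zlo,zhi,box):
    m=np.zeros((384,512),np.uint8); s=np.s_[box[1]:box[3],box[0]:box[2]]
    m[s]=((P[...,2]>zlo)&(P[...,2]<zhi))[s]
    n,l,st,_=cv2.connectedComponentsWithStats(m,connectivity=4); i=1+np.argmax(st[1:,4])
    Q=P[l==i]; (cx,cy),(w,h),a=cv2.minAreaRect((Q[:,:2]*1000).astype(np.float32))
    if w<h: w,h,a=h,w,a+90
    return np.round([cx,cy,w,h,(a+90)%180-90],1),np.round(np.median(Q,0)*1000,1)
print('lt',cc(.003,.03,(165,130,238,235)));print('lt hi',cc(.011,.03,(165,130,238,235)))
print('st',cc(.003,.03,(240,158,290,230)))
print('handle',cc(.014,.035,(318,145,352,236)));print('rasp',cc(.004,.035,(318,145,352,236)))
# steel/brown colour segmentation of rasp on bench
hsv=cv2.cvtColor(im,cv2.COLOR_RGB2HSV)
for k in (60,80,100,):
    m=(hsv[...,1]>k); m[:145]=0;m[236:]=0;m[:,:318]=0;m[:,352:]=0
    Q=P[m];r=cv2.minAreaRect((Q[:,:2]*1000).astype(np.float32));print(k,m.sum(),r)
g=hsv[145:192,318:352,2]; print(hsv[150:186:3,322:346,2])
o=manip.get_obs();print(R.from_quat(o['ee_rot']).as_matrix().round(3))
for t in ['large_tray','small_tray','rasp']:
    for q in manip.tip_of(t,'top')[:2]:
        u,v=q['pixel'];print(t,q['p'],P[int(round(v)),int(round(u))])
```

```text
lt (array([558.7, 174.5, 264.7, 174.6,   1.4]), array([553.8, 175.4,   7. ]))
lt hi (array([557.1, 174.9, 256.7, 164.9,   1.4]), array([548.5, 180.3,  15.6]))
st (array([523.5,  -2.6, 180.4, 104.1,   2.1]), array([521. ,  -1. ,   7.4]))
handle (array([ 479.3, -205.7,  113.1,   29.1,    4. ]), array([ 475.8, -204.9,   25.2]))
rasp (array([ 531. , -204.3,  221. ,   35.3,    3. ]), array([ 512.1, -201.2,   19.4]))
60 404 ((480.3173522949219, -203.6378173828125), (114.39672088623047, 24.44761848449707), 19.77969741821289)
80 393 ((479.97772216796875, -203.49050903320312), (112.45085906982422, 23.978647232055664), 18.43096351623535)
100 372 ((480.1485290527344, -202.6381378173828), (112.2334213256836, 22.47408676147461), 16.888078689575195)
[[156 156 156 157 157 157 157 157 157 156 157 157 156 157 157 156 156 156
  157 156 156 156 157 156]
 [157 156 157 157 155 152 151 141 127 115  97  92  96 130 156 157 156 157
  157 157 156 156 156 156]
 [157 157 157 157 129  85 113 132 131 122 119 127 116 133 157 157 156 157
  156 157 156 157 157 157]
 [157 157 157 157 131  96 104 119 116 114 121 116 1
[... 383 characters left out ...]
116 134 133 124 120 130 120 100 129 157 158
  157 157 157 157 157 157]
 [158 157 157 158 158 148 113  88 117 124 123 123 120 129 115 132 157 157
  157 157 157 158 158 157]
 [157 157 157 158 158 158 130  93 105 123 133 134 125 118 115 133 157 158
  157 158 157 157 157 157]
 [158 157 157 158 158 158 136 107 121 122 123 134 135 125 106  99 129 157
  158 157 157 157 157 157]
 [158 158 158 158 157 158 148 119 115 131 115  93  87  85  85  92 131 157
  158 158 158 158 158 157]]
[[ 0.949  0.315 -0.   ]
 [ 0.315 -0.949  0.001]
 [-0.    -0.001 -1.   ]]
large_tray 0.86 [0.56431235 0.17121138 0.01074232]
small_tray 0.9 [ 0.52085537 -0.00937228  0.00693236]
rasp 0.92 [ 0.52421856 -0.18708755 -0.00200302]
```

```bash
cat > go.py <<'E'
# usage: go.py x y z psi (mm, deg) ... : row values from the current pose to each, each call starting at the previous target
from h import *; import sys
o=manip.get_obs(); p=np.array(o['position'])*1000; A=R.from_quat(o['ee_rot'])
print('now',p.round(1),'t',round(o['clock'],1),'w',round(o['grip_width']*85,1),'g',round(o['grasp_force'],1),'tip',manip.tip_reach)
a=list(map(float,sys.argv[1:]))
for i in range(0,len(a),4):
    T=R.from_euler('z',a[i+3],degrees=True)*R.from_euler('x',180,degrees=True)
    print((A.inv().apply(np.array(a[i:i+3])-p)/50).round(3),(np.degrees((A.inv()*T).as_rotvec())/8).round(3)); p=np.array(a[i:i+3]); A=T
def T(c,th,x,y): t=np.radians(th); return np.round([c[0]+x*np.cos(t)-y*np.sin(t),c[1]+x*np.sin(t)+y*np.cos(t)],1)
if not a:
    L=((557,175),1.4);S=((522,-1.4),2.2)
    print('slab',T(*L,55,-36),'brick',T(*L,-70,-36),'rasp',T(*L,0,43),'grip',T(*L,-25,43),'cube',T(*S,-36,0),'saw',T(*S,45,0))
    print('raspgrip',T((532,-202),4,-25,0))
E
python3 go.py; python3 go.py 436 -375 120 20 436 -375 26 20
```

```text
now [ 197. -593.  245.] t 0.2 w 85.2 g 0.0 tip 0.014
slab [612.9 140.4] brick [487.9 137.3] rasp [555.9 218. ] grip [531.  217.4] cube [486.   -2.8] saw [5.67e+02 3.00e-01]
raspgrip [ 507.1 -203.7]
now [ 197. -593.  245.] t 0.2 w 85.2 g 0.0 tip 0.014
[ 5.91  -2.629  2.501] [-0.004  0.    -0.202]
[ 0.   -0.    1.88] [0. 0. 0.]
```

```bash
python3 -m pendant '[[1,-0.4,0.2,0,0,0,1],[2,-0.9,0.6,0,0,-0.2,1],[3,-1.3,1,0,0,-0.2,1],[4,-1.8,1.6,0,0,-0.2,1],[5,-2.2,2.1,0,0,-0.2,1],[5.91,-2.63,2.5,0,0,-0.2,1],[5.91,-2.63,2.5,0,0,-0.2,1],[5.91,-2.63,2.5,0,0,-0.2,1],[5.91,-2.63,2.5,0,0,-0.2,1],[5.91,-2.63,2.5,0,0,-0.2,1]]' 60
python3 go.py 436 -375 26 20
python3 - <<'E'
from h import *
im,d,P=cloud('scene'); save(im,'pics/s1.png',(100,80,300,230),3)
E
```

```text
clock: 1.5
position: [0.4354, -0.3763, 0.1207]
ee_rot: [0.985, 0.173, 0.0, 0.0]
ft_force: [-0.2, 0.0, 0.1]
grip_width: 1.003
grasp_force: 0.0
now [ 435.4 -376.3  120.7] t 1.5 w 85.3 g 0.0 tip 0.014
[ 0.02  -0.021  1.895] [ 0.006 -0.    -0.016]
```

View pics/s1.png

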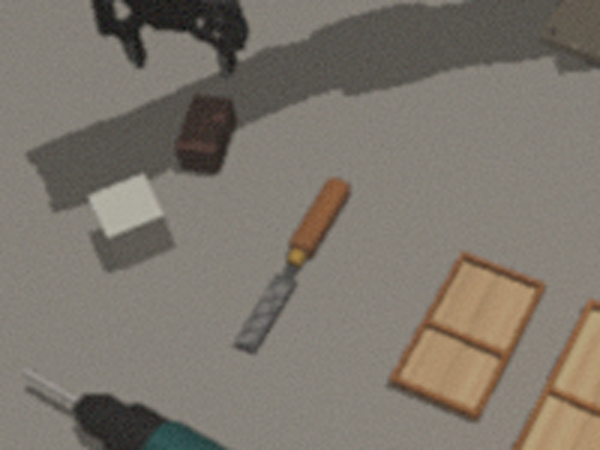

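The open fingers hang above the brick (207,133 in the crop) and are aligned with it. Descending to grip.

```bash
python3 -m pendant '[[0,0,0.6,0,0,0,1],[0.02,-0.02,1.2,0,0,0,1],[0.02,-0.02,1.7,0,0,0,1],[0.02,-0.02,1.9,0,0,0,1],[0.02,-0.02,1.9,0,0,0,1],[0.02,-0.02,1.9,0,0,0,-0.5],[0.02,-0.02,1.9,0,0,0,-0.5],[0.02,-0.02,1.9,0,0,0,-0.5],[0.02,-0.02,1.9,0,0,0,-0.5],[0.02,-0.02,1.9,0,0,0,-0.5]]' 60
python3 go.py 436 -375 120 20 488 137 120 1.4 488 137 33 1.4
```

```text
clock: 2.8
position: [0.4372, -0.3743, 0.0264]
ee_rot: [0.985, 0.173, 0.001, 0.001]
ft_force: [0.2, 1.2, 5.8]
grip_width: 0.512
grasp_force: 62.8
now [ 437.2 -374.3   26.4] t 2.8 w 43.5 g 62.8 tip 0.014
[-0.026  0.007 -1.872] [ 0.011 -0.006 -0.003]
[ 4.48  -9.267 -0.   ] [-0.    -0.     2.325]
[ 0.   -0.    1.74] [0. 0. 0.]
```

```bash
python3 -m pendant '[[0,0,-0.5,0,0,0,-0.5],[0,0,-1,0,0,0,-0.5],[0,0,-1.9,0,0,0,-0.5],[0.4,-0.9,-1.9,0,0,0.4,-0.5],[0.9,-1.8,-1.9,0,0,0.9,-0.5],[1.4,-2.8,-1.9,0,0,1.4,-0.5],[1.9,-3.8,-1.9,0,0,1.9,-0.5],[2.4,-4.8,-1.9,0,0,2.33,-0.5],[2.9,-5.8,-1.9,0,0,2.33,-0.5],[3.3,-6.8,-1.9,0,0,2.33,-0.5]]' 60
python3 go.py 488 137 120 1.4 488 137 33 1.4
```

```text
clock: 4.05
position: [0.4755, 0.0039, 0.1205]
ee_rot: [1.0, 0.012, 0.0, 0.0]
ft_force: [0.9, 0.1, -1.9]
grip_width: 0.513
grasp_force: 62.0
now [475.5   3.9 120.5] t 4.0 w 43.6 g 62.0 tip 0.014
[ 0.313 -2.656  0.009] [ 0.002 -0.004 -0.006]
[ 0.   -0.    1.74] [0. 0. 0.]
```

```bash
python3 -m pendant '[[0.1,-0.9,0,0,0,0,-0.5],[0.2,-1.8,0,0,0,0,-0.5],[0.31,-2.66,0,0,0,0,-0.5],[0.31,-2.66,0,0,0,0,-0.5],[0.31,-2.66,0.6,0,0,0,-0.5],[0.31,-2.66,1.2,0,0,0,-0.5],[0.31,-2.66,1.3,0,0,0,-0.5],[0.31,-2.66,1.3,0,0,0,-0.5],[0.31,-2.66,1.3,0,0,0,-0.5],[0.31,-2.66,1.3,0,0,0,-0.5]]' 60
python3 go.py 488 137 33 1.4
python3 - <<'E'
from h import *
im,d,P=cloud('top'); save(im,'pics/t2.png',(150,120,300,240),4); np.savez('/tmp/t2.npz',P=P,im=im)
E
```

```text
clock: 5.3
position: [0.4885, 0.1354, 0.0562]
ee_rot: [1.0, 0.012, 0.001, -0.0]
ft_force: [0.5, -0.2, -2.8]
grip_width: 0.516
grasp_force: 62.1
now [488.5 135.4  56.2] t 5.3 w 43.8 g 62.1 tip 0.014
[-0.01  -0.032  0.464] [-0.    -0.011 -0.008]
```

View pics/t2.png

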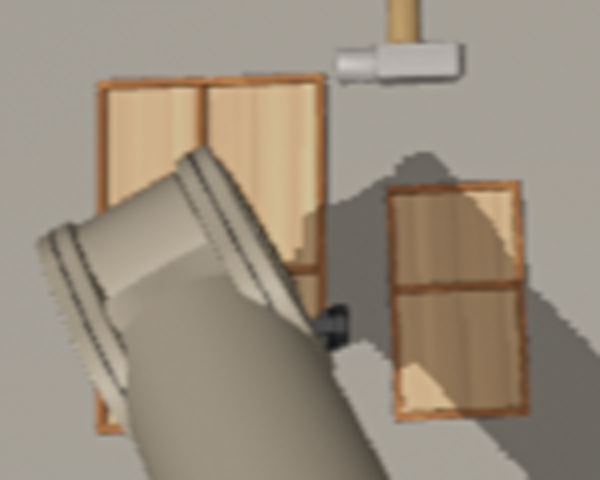

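The arm hides the pocket in this view, so I'll rely on the measurement, whose margins are 12 mm or more. Lowering.

```bash
python3 -m pendant '[[0,-0.03,0.15,0,0,0,-0.5],[0,-0.03,0.3,0,0,0,-0.5],[0,-0.03,0.4,0,0,0,-0.5],[0,-0.03,0.45,0,0,0,-0.5],[0,-0.03,0.46,0,0,0,-0.5],[0,-0.03,0.46,0,0,0,-0.5],[0,-0.03,0.46,0,0,0,0.3],[0,-0.03,0.46,0,0,0,0.5],[0,-0.03,0.46,0,0,0,0.5],[0,-0.03,0.46,0,0,0,0.5]]' 60
python3 go.py 488 137 130 1.4 419 378 120 -4.1 419 378 26 -4.1
```

```text
clock: 6.6
position: [0.488, 0.1369, 0.0323]
ee_rot: [1.0, 0.012, 0.0, 0.0]
ft_force: [-0.2, -0.3, 0.5]
grip_width: 0.75
grasp_force: 0.0
now [488.  136.9  32.3] t 6.6 w 63.8 g 0.0 tip 0.014
[ 1.000e-03 -2.000e-03 -1.953e+00] [ 0.    -0.001 -0.007]
[-1.262 -4.852  0.2  ] [ 0.    -0.     0.687]
[-0.   -0.    1.88] [0. 0. 0.]
```

```bash
python3 -m pendant '[[0,0,-1,0,0,0,0.6],[0,0,-1.95,0,0,0,1],[-0.2,-0.9,-1.95,0,0,0.3,1],[-0.5,-1.8,-1.9,0,0,0.69,1],[-0.75,-2.8,-1.85,0,0,0.69,1],[-1,-3.8,-1.75,0,0,0.69,1],[-1.26,-4.85,-1.75,0,0,0.69,1],[-1.26,-4.85,-1.75,0,0,0.69,1],[-1.26,-4.85,-1.75,0,0,0.69,1],[-1.26,-4.85,-1.75,0,0,0.69,1]]' 60
python3 go.py 419 378 26 -4.1
python3 - <<'E'
from h import *
im,d,P=cloud('top'); print('brick',rect(P,(190,175,245,240),.036,.06))
save(im,'pics/t3.png',(90,120,240,320),3)
E
```

```text
clock: 7.85
position: [0.4198, 0.3768, 0.1197]
ee_rot: [0.999, -0.037, 0.0, 0.0]
ft_force: [0.2, 0.7, -0.3]
grip_width: 0.999
grasp_force: 0.0
now [419.8 376.8 119.7] t 7.8 w 84.9 g 0.0 tip 0.014
[-0.018 -0.023  1.873] [ 0.005 -0.002 -0.018]
brick [488.3 132.7  80.3  42.7   1.   45.9 459. ]
```

View pics/t3.png

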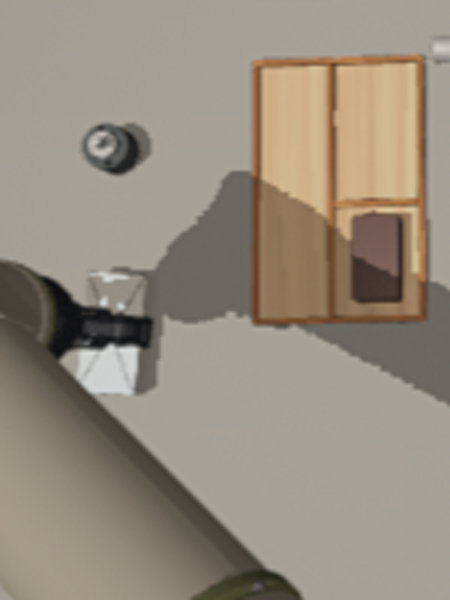

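The brick lies flat in its pocket (376,256 in the crop), measured about 4 mm off centre with its top at 46 mm. The hand is over the slab (115,330). Grip the slab.

```bash
python3 -m pendant '[[0,0,0.6,0,0,0,1],[-0.02,-0.02,1.2,0,0,0,1],[-0.02,-0.02,1.7,0,0,0,1],[-0.02,-0.02,1.87,0,0,0,1],[-0.02,-0.02,1.87,0,0,0,1],[-0.02,-0.02,1.87,0,0,0,-0.3],[-0.02,-0.02,1.87,0,0,0,-0.3],[-0.02,-0.02,1.87,0,0,0,-0.3],[-0.02,-0.02,1.87,0,0,0,-0.3],[-0.02,-0.02,1.87,0,0,0,-0.3]]' 60
python3 go.py 419 378 130 -4.1 613 140 130 1.4 613 140 33 1.4
```

```text
clock: 9.15
position: [0.419, 0.3794, 0.0276]
ee_rot: [0.999, -0.037, 0.001, -0.001]
ft_force: [-0.5, -0.3, 5.4]
grip_width: 0.619
grasp_force: 63.9
now [419.  379.4  27.6] t 9.2 w 52.6 g 63.9 tip 0.014
[ 0.005  0.026 -2.048] [-0.009 -0.011 -0.011]
[4.21 4.47 0.  ] [ 0.     0.    -0.687]
[ 0.   -0.    1.94] [0. 0. 0.]
```

```bash
python3 -m pendant '[[0,0,-0.5,0,0,0,-0.3],[0,0,-1,0,0,0,-0.3],[0,0,-2.08,0,0,0,-0.3],[0.8,0.9,-2.08,0,0,-0.3,-0.3],[1.6,1.7,-2.08,0,0,-0.69,-0.3],[2.4,2.5,-2.08,0,0,-0.69,-0.3],[3.2,3.3,-2.08,0,0,-0.69,-0.3],[4,4.2,-2.08,0,0,-0.69,-0.3],[4.21,4.48,-2.08,0,0,-0.69,-0.3],[4.21,4.48,-2.08,0,0,-0.69,-0.3]]' 60
python3 go.py 613 140 33 1.4
```

```text
clock: 10.4
position: [0.6122, 0.139, 0.1302]
ee_rot: [1.0, 0.011, -0.0, 0.0]
ft_force: [0.4, 0.9, -0.2]
grip_width: 0.618
grasp_force: 63.4
now [612.2 139.  130.2] t 10.4 w 52.5 g 63.4 tip 0.014
[ 0.017 -0.019  1.945] [ 0.002  0.001 -0.024]
```

```bash
python3 -m pendant '[[0.02,-0.02,0.6,0,0,0,-0.3],[0.02,-0.02,1.2,0,0,0,-0.3],[0.02,-0.02,1.6,0,0,0,-0.3],[0.02,-0.02,1.8,0,0,0,-0.3],[0.02,-0.02,1.9,0,0,0,-0.3],[0.02,-0.02,1.92,0,0,0,-0.3],[0.02,-0.02,1.92,0,0,0,-0.3],[0.02,-0.02,1.92,0,0,0,0.5],[0.02,-0.02,1.92,0,0,0,0.6],[0.02,-0.02,1.92,0,0,0,0.6]]' 60
python3 go.py 613 140 150 1.4 594 390 150 1.4 594 390 26 1.4
```

```text
clock: 11.65
position: [0.613, 0.1412, 0.0345]
ee_rot: [1.0, 0.012, 0.0, 0.0]
ft_force: [-0.4, 0.0, 0.3]
grip_width: 0.805
grasp_force: 0.0
now [613.  141.2  34.5] t 11.7 w 68.4 g 0.0 tip 0.014
[-0.     0.024 -2.31 ] [ 0.    -0.003 -0.008]
[-0.258 -5.008 -0.   ] [0. 0. 0.]
[ 0.   -0.    2.48] [0. 0. 0.]
```

```bash
python3 -m pendant '[[0,0,-1,0,0,0,0.8],[0,0,-2.31,0,0,0,1],[0,-0.9,-2.31,0,0,0,1],[-0.1,-1.9,-2.31,0,0,0,1],[-0.15,-2.9,-2.31,0,0,0,1],[-0.2,-3.9,-2.31,0,0,0,1],[-0.26,-4.98,-2.31,0,0,0,1],[-0.26,-4.98,-2.31,0,0,0,1],[-0.26,-4.98,-2.31,0,0,0,1],[-0.26,-4.98,-2.31,0,0,0,1]]' 60
python3 go.py 594 390 26 1.4
python3 - <<'E'
from h import *
im,d,P=cloud('top'); print('slab',rect(P,(200,135,240,190),.036,.06),'brick',rect(P,(200,188,240,235),.036,.06))
save(im,'pics/t4.png',(90,120,240,240),3.5)
E
```

```text
clock: 12.9
position: [0.5949, 0.3882, 0.1499]
ee_rot: [1.0, 0.011, 0.0, 0.0]
ft_force: [-0.2, -0.7, 0.1]
grip_width: 1.002
grasp_force: 0.0
now [594.9 388.2 149.9] t 12.9 w 85.1 g 0.0 tip 0.014
[-0.019 -0.039  2.478] [ 0.006 -0.004 -0.022]
slab [613.2 137.5 111.   54.    1.1  45.9 762. ] brick [488.2 132.6  80.2  42.8   1.6  45.8 457. ]
```

View pics/t4.png

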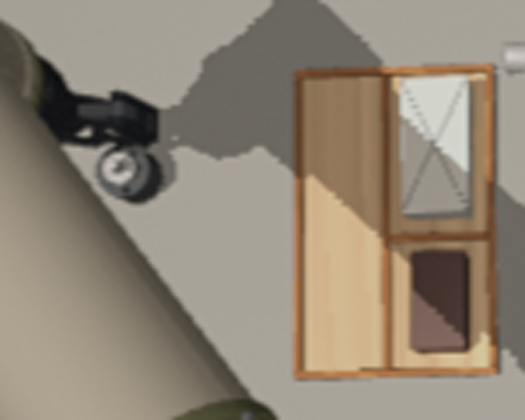

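The slab (434,145 in the crop) and the brick (440,300) both sit flat in their pockets. The hand over the hole saw (128,172) appears shifted only by perspective. Descending.

```bash
python3 -m pendant '[[-0.02,-0.04,0.7,0,0,0,1],[-0.02,-0.04,1.3,0,0,0,1],[-0.02,-0.04,1.9,0,0,0,1],[-0.02,-0.04,2.3,0,0,0,1],[-0.02,-0.04,2.46,0,0,0,1],[-0.02,-0.04,2.46,0,0,0,1],[-0.02,-0.04,2.46,0,0,0,-0.5],[-0.02,-0.04,2.46,0,0,0,-0.5],[-0.02,-0.04,2.46,0,0,0,-0.5],[-0.02,-0.04,2.46,0,0,0,-0.5]]' 60
python3 go.py 594 390 130 1.4 567 0 130 2.2 567 0 33 2.2
```

```text
clock: 14.2
position: [0.5936, 0.3923, 0.0281]
ee_rot: [1.0, 0.012, 0.001, -0.001]
ft_force: [-0.4, -0.0, 6.4]
grip_width: 0.496
grasp_force: 61.8
now [593.6 392.3  28.1] t 14.2 w 42.1 g 61.8 tip 0.014
[ 0.01   0.045 -2.039] [-0.008 -0.012 -0.007]
[-0.73   7.784  0.   ] [ 0.   0.  -0.1]
[ 0.   -0.    1.94] [0. 0. 0.]
```

```bash
python3 -m pendant '[[0,0,-0.6,0,0,0,-0.5],[0,0.05,-1.3,0,0,0,-0.5],[0,0.05,-2.08,0,0,0,-0.5],[-0.1,1,-2.08,0,0,-0.1,-0.5],[-0.2,2,-2.08,0,0,-0.1,-0.5],[-0.3,3.1,-2.08,0,0,-0.1,-0.5],[-0.4,4.2,-2.08,0,0,-0.1,-0.5],[-0.5,5.3,-2.08,0,0,-0.1,-0.5],[-0.6,6.4,-2.08,0,0,-0.1,-0.5],[-0.65,7,-2.08,0,0,-0.1,-0.5]]' 60
python3 go.py 567 0 130 2.2 567 0 33 2.2
```

```text
clock: 15.45
position: [0.5681, 0.0372, 0.1306]
ee_rot: [1.0, 0.017, -0.0, 0.001]
ft_force: [-0.7, -0.0, -2.6]
grip_width: 0.499
grasp_force: 61.6
now [568.1  37.2 130.6] t 15.4 w 42.4 g 61.6 tip 0.014
[-0.048  0.743  0.014] [ 0.01   0.004 -0.033]
[ 0.   -0.    1.94] [0. 0. 0.]
```

```bash
python3 -m pendant '[[-0.03,0.4,0,0,0,0,-0.5],[-0.05,0.74,0.3,0,0,0,-0.5],[-0.05,0.74,0.9,0,0,0,-0.5],[-0.05,0.74,1.4,0,0,0,-0.5],[-0.05,0.74,1.75,0,0,0,-0.5],[-0.05,0.74,1.88,0,0,0,-0.5],[-0.05,0.74,1.92,0,0,0,-0.5],[-0.05,0.74,1.92,0,0,0,-0.5],[-0.05,0.74,1.92,0,0,0,0.3],[-0.05,0.74,1.92,0,0,0,0.5]]' 60
python3 go.py 567 0 150 2.2 578 -368 150 -33.8 578 -368 36 -33.8
```

```text
clock: 16.7
position: [0.5682, 0.0041, 0.0356]
ee_rot: [1.0, 0.019, 0.001, 0.0]
ft_force: [0.6, 0.6, -0.0]
grip_width: 0.749
grasp_force: 0.0
now [568.2   4.1  35.6] t 16.7 w 63.7 g 0.0 tip 0.014
[-0.023  0.081 -2.289] [ 0.001 -0.01  -0.007]
[-0.063  7.363  0.   ] [ 0.  -0.   4.5]
[ 0.   -0.    2.28] [0. 0. 0.]
```

```bash
python3 -m pendant '[[0,0,-1,0,0,0,0.6],[0,0,-2.29,0,0,0,1],[0,0.9,-2.29,0,0,0.6,1],[0,2,-2.29,0,0,1.5,1],[0,3,-2.29,0,0,2.5,1],[-0.05,4,-2.29,0,0,3.5,1],[-0.05,5,-2.29,0,0,4.5,1],[-0.05,6,-2.29,0,0,4.5,1],[-0.08,7,-2.29,0,0,4.5,1],[-0.08,7.4,-2.29,0,0,4.5,1]]' 60
python3 go.py 578 -368 36 -33.8
python3 - <<'E'
from h import *
im,d,P=cloud('top'); b=(240,155,290,200); print('saw',rect(P,b,.04,.06),rect(P,b,.062,.1),'cube',rect(P,(370,150,420,195),.052,.066))
save(im,'pics/t5.png',(240,120,440,240),3.5)
E
```

```text
clock: 17.95
position: [0.5763, -0.3696, 0.1495]
ee_rot: [0.956, -0.293, 0.0, 0.001]
ft_force: [0.4, 0.5, 0.5]
grip_width: 0.999
grasp_force: 0.0
now [ 576.3 -369.6  149.5] t 17.9 w 84.9 g 0.0 tip 0.014
[ 0.009 -0.05   2.27 ] [ 0.011 -0.005 -0.035]
saw [5.681e+02 1.400e+00 4.240e+01 3.900e+01 1.000e-01 4.920e+01 1.760e+02] [568.    1.2   8.5   7.7  63.4  76.3  13. ] cube [ 577.4 -367.5   61.2   59.9  -34.4   60.5  481. ]
```

View pics/t5.png

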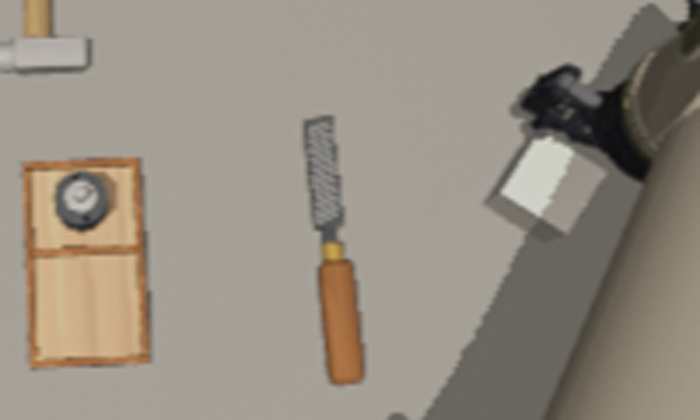

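The hole saw stands in its pocket (82,200 in the crop), with the shank top at 76 mm. The cube is at (548,185), aligned with the hand. Descending.

```bash
python3 -m pendant '[[0.01,-0.05,0.5,0,0,0,1],[0.01,-0.05,1,0,0,0,1],[0.01,-0.05,1.5,0,0,0,1],[0.01,-0.05,2,0,0,0,1],[0.01,-0.05,2.26,0,0,0,1],[0.01,-0.05,2.26,0,0,0,1],[0.01,-0.05,2.26,0,0,0,-0.2],[0.01,-0.05,2.26,0,0,0,-0.2],[0.01,-0.05,2.26,0,0,0,-0.2],[0.01,-0.05,2.26,0,0,0,-0.2]]' 60
python3 go.py 578 -368 150 -33.8 486 -3 150 2.2 486 -3 43 2.2
```

```text
clock: 19.25
position: [0.5801, -0.3646, 0.0379]
ee_rot: [0.957, -0.291, 0.001, 0.0]
ft_force: [-0.6, 0.1, 6.7]
grip_width: 0.692
grasp_force: 66.1
now [ 580.1 -364.6   37.9] t 19.2 w 58.8 g 66.1 tip 0.014
[ 0.009  0.08  -2.241] [-0.002 -0.018 -0.008]
[-5.59  -5.043 -0.   ] [ 0.   0.  -4.5]
[ 0.   -0.    2.14] [0. 0. 0.]
```

```bash
python3 -m pendant '[[0,0,-0.6,0,0,0,-0.2],[0,0.05,-1.3,0,0,0,-0.2],[0,0.05,-2.26,0,0,0,-0.2],[-0.7,-0.6,-2.26,0,0,-0.7,-0.2],[-1.4,-1.2,-2.26,0,0,-1.5,-0.2],[-2.1,-1.8,-2.26,0,0,-2.5,-0.2],[-2.9,-2.5,-2.26,0,0,-3.5,-0.2],[-3.7,-3.2,-2.26,0,0,-4.5,-0.2],[-4.5,-4,-2.26,0,0,-4.5,-0.2],[-5.3,-4.7,-2.26,0,0,-4.5,-0.2]]' 60
python3 -m pendant '[[0,0,0,0,0,0,-0.2],[0,0,0,0,0,0,-0.2],[0,0,0,0,0,0,-0.2],[0,0,0,0,0,0,-0.2],[0,0,0,0,0,0,-0.2],[0,0,0,0,0,0,-0.2],[0,0,0,0,0,0,-0.2],[0,0,0,0,0,0,-0.2],[0,0,0,0,0,0,-0.2],[0,0,0,0,0,0,-0.2]]' | head -2
python3 go.py 486 -3 150 2.2 486 -3 43 2.2
```

```text
clock: 20.5
position: [0.4896, -0.0194, 0.1497]
ee_rot: [1.0, 0.019, 0.0, 0.0]
ft_force: [0.8, 0.6, -1.9]
grip_width: 0.698
grasp_force: 65.3
clock: 21.75
position: [0.4901, -0.0212, 0.1493]
now [490.1 -21.2 149.3] t 21.8 w 59.3 g 65.4 tip 0.014
[-0.069 -0.368 -0.014] [ 0.001 -0.    -0.007]
[ 0.   -0.    2.14] [0. 0. 0.]
```

```bash
python3 -m pendant '[[-0.07,-0.37,0.1,0,0,0,-0.2],[-0.07,-0.37,0.6,0,0,0,-0.2],[-0.07,-0.37,1.1,0,0,0,-0.2],[-0.07,-0.37,1.6,0,0,0,-0.2],[-0.07,-0.37,1.9,0,0,0,-0.2],[-0.07,-0.37,2.06,0,0,0,-0.2],[-0.07,-0.37,2.09,0,0,0,-0.2],[-0.07,-0.37,2.09,0,0,0,-0.2],[-0.07,-0.37,2.09,0,0,0,0.6],[-0.07,-0.37,2.09,0,0,0,0.8]]' 60
python3 go.py 486 -3 150 2.2 507 -203 120 4 507 -203 26 4
```

```text
clock: 23.0
position: [0.4864, -0.0029, 0.0453]
ee_rot: [1.0, 0.019, 0.001, 0.0]
ft_force: [-0.3, 0.3, 0.3]
grip_width: 0.896
grasp_force: 0.0
now [486.4  -2.9  45.3] t 23.0 w 76.2 g 0.0 tip 0.014
[-5.000e-03  1.000e-03 -2.093e+00] [ 0.001 -0.008 -0.008]
[0.266 4.013 0.6  ] [ 0.     0.    -0.225]
[ 0.   -0.    1.88] [0. 0. 0.]
```

```bash
python3 -m pendant '[[0,0,-1,0,0,0,0.9],[0,0,-2.1,0,0,0,1],[0,0.9,-2.1,0,0,-0.2,0.8],[0.1,1.9,-2,0,0,-0.23,0.6],[0.2,2.9,-1.8,0,0,-0.23,0.5],[0.27,4.01,-1.5,0,0,-0.23,0.5],[0.27,4.01,-1.5,0,0,-0.23,0.5],[0.27,4.01,-1.5,0,0,-0.23,0.5],[0.27,4.01,-1.5,0,0,-0.23,0.5],[0.27,4.01,-1.5,0,0,-0.23,0.5]]' 60
python3 go.py 507 -203 25 4
python3 - <<'E'
from h import *
im,d,P=cloud('top'); b=(240,155,292,230); print('saw',rect(P,(240,155,290,190),.04,.06),'cube',rect(P,(240,180,292,235),.056,.08))
save(im,'pics/t6.png',(240,120,400,240),3.5)
E
```

```text
clock: 24.25
position: [0.5073, -0.2017, 0.1202]
ee_rot: [0.999, 0.036, 0.0, 0.0]
ft_force: [-0.0, -0.1, 0.1]
grip_width: 0.755
grasp_force: 0.0
now [ 507.3 -201.7  120.2] t 24.2 w 64.2 g 0.0 tip 0.014
[-0.008  0.025  1.904] [ 0.    -0.005  0.01 ]
saw [5.681e+02 1.400e+00 4.220e+01 3.900e+01 2.000e-01 4.930e+01 1.800e+02] cube [506.1  -4.6 101.4  59.6   2.6  66.1 492. ]
```

View pics/t6.png

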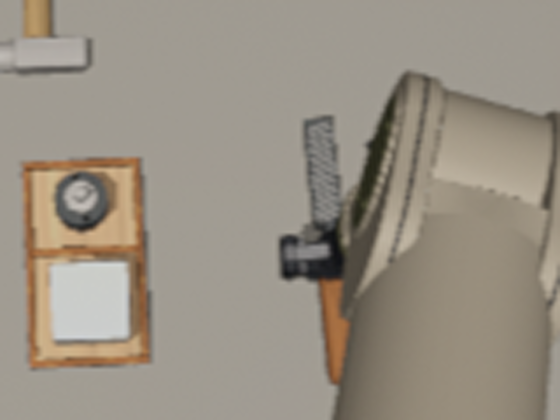

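The cube lies in its pocket (90,300 in the crop) with its top at 66 mm, and the hole saw is still standing. The hand is over the front of the rasp handle (315,255). Grip it.

```bash
python3 -m pendant '[[-0.01,0.03,0.6,0,0,0,0.5],[-0.01,0.03,1.2,0,0,0,0.5],[-0.01,0.03,1.7,0,0,0,0.5],[-0.01,0.03,1.89,0,0,0,0.5],[-0.01,0.03,1.89,0,0,0,0.2],[-0.01,0.03,1.89,0,0,0,-0.7],[-0.01,0.03,1.89,0,0,0,-0.7],[-0.01,0.03,1.89,0,0,0,-0.7],[-0.01,0.03,1.89,0,0,0,-0.7],[-0.01,0.03,1.89,0,0,0,-0.7]]' 80
python3 go.py 507 -203 40 4
```

```text
clock: 25.55
position: [0.5074, -0.2044, 0.0269]
ee_rot: [0.999, 0.035, 0.001, 0.0]
ft_force: [-0.9, 1.2, 6.1]
grip_width: 0.304
grasp_force: 79.5
now [ 507.4 -204.4   26.9] t 25.6 w 25.8 g 79.5 tip 0.014
[-0.006 -0.029 -0.262] [ 0.005 -0.015 -0.002]
```

```bash
python3 -m pendant '[[0,0,-0.2,0,0,0,-0.7],[0,0,-0.5,0,0,0,-0.7],[0,0,-1.2,0,0,0,-0.7],[0,0,-2,0,0,0,-0.7],[0,0,-2.5,0,0,0,-0.7],[0.05,-0.8,-2.5,0,0,0.15,-0.7],[0.1,-1.8,-2.5,0,0,0.33,-0.7],[0.1,-2.8,-2.5,0,0,0.33,-0.7],[0.1,-3.8,-2.5,0,0,0.33,-0.7],[0,-4.8,-2.5,0,0,0.33,-0.7]]' 80
python3 go.py 531 217 150 1.4 531 217 70 1.4
```

```text
clock: 26.8
position: [0.4898, 0.0367, 0.1516]
ee_rot: [1.0, 0.012, 0.001, 0.0]
ft_force: [0.8, 0.5, -2.1]
grip_width: 0.302
grasp_force: 79.0
now [489.8  36.7 151.6] t 26.8 w 25.6 g 79.0 tip 0.014
[ 0.907 -3.586  0.032] [ 0.001 -0.012 -0.008]
[ 0.  -0.   1.6] [0. 0. 0.]
```

```bash
python3 -m pendant '[[0.2,-0.9,0,0,0,0,-0.7],[0.4,-1.8,0,0,0,0,-0.7],[0.7,-2.7,0,0,0,0,-0.7],[0.91,-3.5,0,0,0,0,-0.7],[0.91,-3.5,0.4,0,0,0,-0.7],[0.91,-3.5,1,0,0,0,-0.7],[0.91,-3.5,1.6,0,0,0,-0.7],[0.91,-3.5,1.6,0,0,0,-0.7],[0.91,-3.5,1.6,0,0,0,-0.7],[0.91,-3.5,1.6,0,0,0,-0.7]]' 80
python3 go.py 531 217 33 1.4
python3 - <<'E'
from h import *
im,d,P=cloud('scene'); save(im,'pics/s7.png',(240,150,370,285),4.4); np.savez('/tmp/s7.npz',P=P,im=im)
E
```

```text
clock: 28.05
position: [0.5322, 0.2115, 0.072]
ee_rot: [1.0, 0.012, 0.001, -0.0]
ft_force: [0.6, -0.1, -2.1]
grip_width: 0.303
grasp_force: 79.0
now [532.2 211.5  72. ] t 28.1 w 25.8 g 79.0 tip 0.014
[-0.023 -0.11   0.781] [-0.005 -0.018 -0.008]
```

View pics/s7.png

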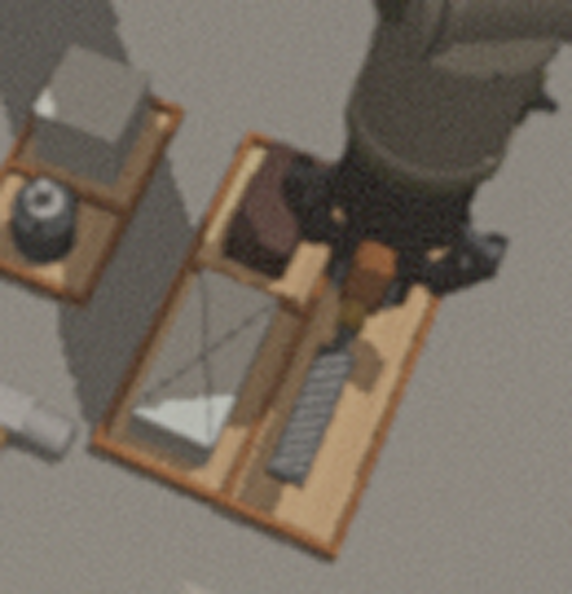

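The rasp is held level over the channel, with the blade tip at (290,470) and the ferrule at (350,315). I'll measure the tip and the level from the depth.

Run:
```python
from h import *
P=np.load('/tmp/s7.npz')['P']; Q=P[150:285,240:370].reshape(-1,3)*1000
Q=Q[(Q[:,2]>40)&(Q[:,2]<75)&(Q[:,0]>550)&(Q[:,0]<720)&(Q[:,1]>180)&(Q[:,1]<250)]
print(len(Q),Q.min(0),Q.max(0),cv2.minAreaRect(Q[:,:2].astype(np.float32)))
for a in range(550,660,20):
    s=Q[(Q[:,0]>=a)&(Q[:,0]<a+20)]; print(a,len(s),np.median(s,0).round(1))
```

```text
357 [550.29995533 201.15654406  45.87249042] [667.73533953 227.45957045  68.26828982] ((608.7410888671875, 214.056884765625), (117.65653991699219, 23.821115493774414), 2.31674861907959)
550 46 [559.5 212.8  59.4]
570 52 [580.9 213.1  53. ]
590 63 [599.4 213.7  53. ]
610 65 [620.2 214.7  53.4]
630 68 [639.7 215.4  52.8]
650 63 [659.6 215.7  52.2]
```

```bash
python3 -m pendant '[[-0.02,-0.1,0.1,0,0,0,-0.7],[-0.02,-0.1,0.3,0,0,0,-0.7],[-0.02,-0.1,0.5,0,0,0,-0.7],[-0.02,-0.1,0.65,0,0,0,-0.7],[-0.02,-0.1,0.74,0,0,0,-0.7],[-0.02,-0.1,0.77,0,0,0,-0.7],[-0.02,-0.1,0.77,0,0,0,-0.7],[-0.02,-0.1,0.77,0,0,0,-0.2],[-0.02,-0.1,0.77,0,0,0,-0.1],[-0.02,-0.1,0.77,0,0,0,-0.1]]' 80
python3 go.py
```

```text
clock: 29.35
position: [0.5303, 0.2162, 0.0317]
ee_rot: [1.0, 0.012, 0.0, 0.0]
ft_force: [0.4, 0.5, 0.6]
grip_width: 0.45
grasp_force: 0.0
now [530.3 216.2  31.7] t 29.4 w 38.3 g 0.0 tip 0.014
slab [612.9 140.4] brick [487.9 137.3] rasp [555.9 218. ] grip [531.  217.4] cube [486.   -2.8] saw [5.67e+02 3.00e-01]
raspgrip [ 507.1 -203.7]
```

Released with no forces showing. Raise straight up, then swing back over the base-left area clear of the view.

```bash
python3 -m pendant '[[0,0,-0.3,0,0,0,-0.1],[0,0,-1,0,0,0,-0.1],[0,0,-2,0,0,0,0],[0,0,-3,0,0,0,0],[0,0,-4,0,0,0,0],[-0.2,-1,-4,0,0,0,0],[-0.4,-2,-4,0,0,0,0],[-0.6,-3,-4,0,0,0,0],[-0.8,-4,-4,0,0,0,0],[-1,-5,-4,0,0,0,0]]'
python3 - <<'E'
from h import *
im,d,P=cloud('top'); save(im,'pics/t8.png',(80,20,400,240),2.4)
for k,b,z in [('slab',(200,135,240,190),(.036,.06)),('brick',(200,188,240,235),(.036,.06)),('handle',(165,140,205,230),(.024,.04)),('rasp tops',(165,140,201,230),(.0125,.04)),('saw',(240,155,290,190),(.04,.06)),('cube',(240,190,292,235),(.056,.08)),('pyr',(165,85,205,122),(.03,.1))]: print(k,rect(P,b,*z))
E
```

```text
clock: 30.6
position: [0.4739, 0.4663, 0.2331]
ee_rot: [1.0, 0.012, 0.0, -0.0]
ft_force: [0.4, 0.6, -0.2]
grip_width: 0.503
grasp_force: 0.0
slab [613.1 137.7 110.2  54.    1.1  45.8 762. ]
brick [488.2 132.9  80.5  42.5   1.1  45.7 458. ]
handle [501.2 211.2 110.6  26.5   1.4  30.9 354. ]
rasp tops [5.551e+02 2.192e+02 2.548e+02 7.640e+01 1.000e+00 1.720e+01 1.018e+03]
saw [ 5.681e+02  1.500e+00  4.270e+01  3.890e+01 -1.000e-01  4.910e+01
  1.760e+02]
cube [ 4.846e+02 -6.700e+00  6.030e+01  5.950e+01  1.000e-01  6.620e+01
  4.940e+02]
pyr [7.840e+02 2.228e+02 7.730e+01 7.510e+01 2.000e-01 5.390e+01 7.220e+02]
```

View pics/t8.png

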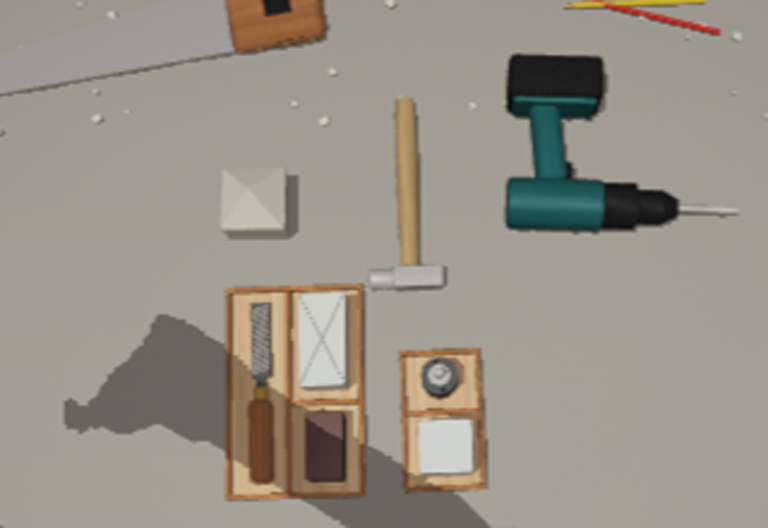

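All five things lie level in their compartments: rasp (261,393), slab (322,340), brick (325,445), hole saw (440,377), cube (445,445). The pyramid, hammer and drill are unmoved. Handing in.

```bash
python3 -c "
from workcell import manip
print(manip.hand_in())"
```

```text
the job is handed in; nothing more can be done
None
```

Both kits are made up and the job is handed in after about 31 s; the last camera check showed all five things level in their compartments, and the pyramid piece, hammer and drill where they lay (the hand-in gave no verdict).

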